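# Load the disc cutter to match the sample disc

## Task

Set up the disc cutter to cut another disc the same size as the brass sample lying on the black mat: first push the brass sheet gently home in the cutter's slot, right back against its stop, then take the punch of that diameter from the wooden tray and feel it down into the matching hole of the graded row until it rests on the sheet, and let go. Do not force anything, and leave the other punches, the discs and everything else where they are.

Things in the scene. Friction and masses are not known exactly. Their poses are not given: they have to be found in the camera images.
- cradle: Dark steel cradle fixed to the bench: base 82 x 226 x 6 mm, a stop 9 mm thick and 19 mm high at each y end. The disc cutter, a bright steel block 184 mm long (y), lies in it. Origin: on the bench below the cutter's middle hole when centred. z up, x from feed side to back, y along the row of five upright holes for 10, 14, 18, 22, 26 mm punches at y = -66, -33, 0, 33, 66 mm
- hole14 (a point): Mouth centre of the 14 mm hole (15 mm wide) on the cutter's flat top, 46 mm above the bench, if the cutter were centred; axes as the cradle's. THE CUTTER CAN SLIDE in its cradle: all its holes lie together up to 11 mm off along +y or -y, which no reading here shows; none along x. It stays put unless pushed along y by some 18 N. A punch on the home sheet has its foot 18 mm below this point
- hole18 (a point): The same for the 18 mm hole (19 mm wide): place for a centred cutter, real hole up to 11 mm off along y
- hole22 (a point): The same for the 22 mm hole (23 mm wide): place for a centred cutter, real hole up to 11 mm off along y
- sheet_stop (a point): Middle of the sheet's stop: the back of the cutter's slot, 18 mm behind (+x) the row of holes, where the sheet's back edge ends up; axes as the cradle's. The slot is 4 mm high, 26 to 30 mm above the bench, open in front and at both ends. Above it is the 16 mm guide plate (x -18 to 18 mm from the row), below it the lower die, which juts out in front as a feed ledge to x = -43 mm
- sheet: Flat brass sheet 69 mm (x) x 124 mm (y) x 2 mm, 140 g, lying loose on the lower die with its back part in the slot, pulled 15 to 26 mm out. Origin: centre of its underside; its x points into the slot. Fully home, its back edge touches the back web, its origin is at x = -16.5 mm in the cradle's frame and its front edge still juts 8 mm out past the feed ledge
- sheet_edge (a point): Middle of the sheet's front edge (the one nearer the robot), half way up its thickness; axes as the sheet's. The sheet is pushed home here, along the cradle's +x; under it is open air down to the cradle's base plate (top at z = 6 mm)
- punch14: The 14 mm punch, a plain bright steel cylinder 65 mm long, 14 mm in diameter, with a flat foot, its edge only just broken (0.5 mm); it weighs about 78 g. Stands upright in the wooden tray. Origin: centre of its underside; z runs up along it
- punch18: The 18 mm punch, a plain bright steel cylinder 65 mm long, 18 mm in diameter, with a flat foot, its edge only just broken (0.5 mm); it weighs about 129 g. Stands upright in the wooden tray. Origin: centre of its underside; z runs up along it
- punch22: The 22 mm punch, a plain bright steel cylinder 65 mm long, 22 mm in diameter, with a flat foot, its edge only just broken (0.5 mm); it weighs about 193 g. Stands upright in the wooden tray. Origin: centre of its underside; z runs up along it
- punch_tray: Wooden tray 190 x 66 mm, 5 mm floor, rim 12 mm high, fixed; the three punches stand on its floor in a row along its x, 50 mm apart, in any order. Origin: centre of its underside
- disc14: Brass disc 14 mm in diameter, 2 mm thick, lying flat. One of the three discs lies on the black mat: that is the sample to match; the other two lie in the beige tub. Origin: centre of its underside
- disc18: Brass disc 18 mm in diameter, 2 mm thick, lying flat. One of the three discs lies on the black mat: that is the sample to match; the other two lie in the beige tub. Origin: centre of its underside
- disc22: Brass disc 22 mm in diameter, 2 mm thick, lying flat. One of the three discs lies on the black mat: that is the sample to match; the other two lie in the beige tub. Origin: centre of its underside
- mat: Black rubber mat 180 x 220 x 3 mm on the bench near the robot, fixed. Origin: centre of its underside
- tub: Beige tub 130 x 100 x 35 mm with 3 mm walls, fixed, holding the two discs that are not wanted. Origin: centre of its underside
- hammer: Bystander: hammer 240 mm long lying behind the cutter; leave it
- bench_block: Bystander: steel bench block 64 x 64 x 20 mm; leave it
- brush: Bystander: brush; leave it
- jar: Bystander: jar 56 mm wide, 70 mm high; leave it
- driver: Bystander: screwdriver; leave it
Things that resemble listed ones, but are neither listed nor needed, are in the scene too. Several things have the shape of the sheet; the one meant has the colours described above.

How it is judged (in metres and radians):
On the way, in this order (a step that is already met when the one before it is completed fails the run):
1. the brass sheet is home against its stop in the slot (x of sheet in the frame of cradle above -0.0185 m and z of sheet in the frame of cradle below 0.0275 m), for 0.2 s.
2. the punch of the sample's diameter stands in its own hole, on the sheet (((horizontal distance between disc14 and mat below 0.12 m and y of punch14 in the frame of hole14 between -0.0135 and 0.0135 m and x of punch14 in the frame of hole14 between -0.003 and 0.003 m and z of punch14 in the frame of hole14 between -0.0192 and -0.0165 m and angle between punch14's own z axis and vertical below 0.1 rad and contact force between punch14 and sheet above 0.1 N and linear speed of punch14 below 0.01 m/s) or (horizontal distance between disc18 and mat below 0.12 m and y of punch18 in the frame of hole18 between -0.0135 and 0.0135 m and x of punch18 in the frame of hole18 between -0.003 and 0.003 m and z of punch18 in the frame of hole18 between -0.0192 and -0.0165 m and angle between punch18's own z axis and vertical below 0.1 rad and contact force between punch18 and sheet above 0.1 N and linear speed of punch18 below 0.01 m/s) or (horizontal distance between disc22 and mat below 0.12 m and y of punch22 in the frame of hole22 between -0.0135 and 0.0135 m and x of punch22 in the frame of hole22 between -0.003 and 0.003 m and z of punch22 in the frame of hole22 between -0.0192 and -0.0165 m and angle between punch22's own z axis and vertical below 0.1 rad and contact force between punch22 and sheet above 0.1 N and linear speed of punch22 below 0.01 m/s))), for 0.2 s.
At the end, for the whole second after the job is handed in: The sheet is home (within 2 mm of its stop) and at rest, and the punch with the sample disc's diameter stands upright (within 6 degrees) and still in the hole of its own size, its foot resting on the sheet (16.5 to 19.2 mm below the guide plate's top) (all of step 1 and ((horizontal distance between disc14 and mat below 0.12 m and y of punch14 in the frame of hole14 between -0.0135 and 0.0135 m and x of punch14 in the frame of hole14 between -0.003 and 0.003 m and z of punch14 in the frame of hole14 between -0.0192 and -0.0165 m and angle between punch14's own z axis and vertical below 0.1 rad and contact force between punch14 and sheet above 0.1 N and linear speed of punch14 below 0.01 m/s) or (horizontal distance between disc18 and mat below 0.12 m and y of punch18 in the frame of hole18 between -0.0135 and 0.0135 m and x of punch18 in the frame of hole18 between -0.003 and 0.003 m and z of punch18 in the frame of hole18 between -0.0192 and -0.0165 m and angle between punch18's own z axis and vertical below 0.1 rad and contact force between punch18 and sheet above 0.1 N and linear speed of punch18 below 0.01 m/s) or (horizontal distance between disc22 and mat below 0.12 m and y of punch22 in the frame of hole22 between -0.0135 and 0.0135 m and x of punch22 in the frame of hole22 between -0.003 and 0.003 m and z of punch22 in the frame of hole22 between -0.0192 and -0.0165 m and angle between punch22's own z axis and vertical below 0.1 rad and contact force between punch22 and sheet above 0.1 N and linear speed of punch22 below 0.01 m/s)) and linear speed of sheet below 0.01 m/s); the robot touches nothing.
It fails at once if a punch is forced: over 30 N between a punch and the cutter or the sheet (contact force between any of punch14, punch18, punch22 and cradle above 30 N or contact force between any of punch14, punch18, punch22 and sheet above 30 N).
It fails at once if the sheet is forced: pushed with over 30 N (contact force between the fingers and sheet above 30 N).
It fails at once if a punch that was not asked for is moved by over 20 mm ((horizontal distance between disc14 and mat below 0.12 m and distance of punch18 from where it was at the start of the episode above 0.02 m) or (horizontal distance between disc14 and mat below 0.12 m and distance of punch22 from where it was at the start of the episode above 0.02 m) or (horizontal distance between disc18 and mat below 0.12 m and distance of punch14 from where it was at the start of the episode above 0.02 m) or (horizontal distance between disc18 and mat below 0.12 m and distance of punch22 from where it was at the start of the episode above 0.02 m) or (horizontal distance between disc22 and mat below 0.12 m and distance of punch14 from where it was at the start of the episode above 0.02 m) or (horizontal distance between disc22 and mat below 0.12 m and distance of punch18 from where it was at the start of the episode above 0.02 m)).
It fails at once if a disc is moved by over 20 mm (distance of any of disc14, disc18, disc22 from where it was at the start of the episode above 0.02 m).
It fails at once if a bystander is moved by over 20 mm (distance of any of hammer, bench_block, brush, jar, driver from where it was at the start of the episode above 0.02 m).
It also fails if it takes over 67 s, if anything falls off the work surface, if the arm or the gripper's body presses on something with over 40 N, if the wrist force passes 120 N, or if a joint passes its speed limit or range.

## Robot

A 7-joint arm with a two-finger parallel gripper is mounted at the origin on the work surface. World frame = base frame: x ahead of the robot, y to its left, z up, the work surface at z = 0. Lengths are in m, angles in degrees, forces in N, time in s.
With the tool pointing down it reaches from about 0.4 to 0.875 m from the base axis. Payload 6.5 kg.
Tool frame: the origin (TCP) lies on the front face of the gripper's body, between the roots of the fingers; the fingertips stand 73 mm ahead of it and the grasp point (between the pads) lies 54 mm ahead of it; z points along the fingers, y is the line along which they close (so a half turn about z gives the same grasp; the last joint's range is limited). The gripper opens to 85 mm and grips with 20 to 120 N. Pads are 22 mm wide; open, the fingers measure 114 mm over their backs; the gripper's body (76 mm by 85 mm) begins 54 mm behind the grasp point. The pads swing forward as they close: fully open they stand 13 mm farther back than shut.
Start: joints at [-71.803, 30.733, -0.252, 88.115, 0.149, 61.152, -4.079], TCP at [0.243, 0.603, 0.304] pointing down, gripper open.
Joint ranges: [-154.64, 154.64], [-21.42, 123.67], [-72.66, 72.17], [13.99, 137.28], [-74.86, 254.86], [10.95, 109.41], [-158.01, 158.01]. Speed limits (degrees/s): [136.94, 136.94, 180, 180, 180, 180, 180].

## Interface

Orientations are given as a 3x3 rotation matrix whose columns are the frame's x, y, z axes.
In Python, from workcell import manip gives the robot as it stands. The module is installed in compiled form; this text tells all that it offers.
- The arm moves only by the tool carry_out, never from a script. Its argument "targets" is a list of rows, each a list of 2 entries, a list of its own where there are three numbers: the shift along the tool's x, y, z in mm, then the turn about the tool's z in degrees. In form: [[[dx, dy, dz], turn], ...]. A call has 1 to 20 rows; each row is the pose to reach, as a shift and turn from the pose commanded when the call began, along the tool's axes at that moment; what a row does not reach only later rows make up. A row lasts 1/10 s, in which the tool goes at most 50 mm and 8.59 degrees, less where a joint would pass 70% of its speed; a pose out of reach is approached as far as the arm can. A call with a gripper value outside its range is refused whole. "jaw" is the opening in per cent of the stroke, from 0 (shut) to 100 (fully open), set as the call begins (left out, the last holds). The fingers move at their own pace and stop on an object; "newtons" is the grip in N (left out, the last holds). Time passes only in rows, so rows that repeat a pose let the fingers close. It gives the time, the measured TCP pose, the force, the opening and the grip force at its end, in the units of the state.
- manip.get_obs(): the state, without advancing time (a new reading comes with each control period).
- manip.read_camera(name): name is "scene" or "top" or "wrist"; returns a dict with "frame" (420x560x3 uint8, red, green, blue), "fx", "fy", "cx", "cy" (pixels), "xyz" and "rotation" of the camera in the world. Camera axes: x right, y down, z forward; pixel columns grow to the right and rows downward; lengths in m; the calibration is good to about 2 mm. A picture is of the moment at which its call begins. There is no depth.
- manip.close_job(): hands the job in; it is judged then, once.
The state is a dict: "time": time; "joint_positions": joint angles; "qd": joint speeds; "effort": joint torques, N m; "eef_pos": TCP position; "tool_rot": TCP orientation; "wrist_force": force on the tool from outside, world axes, zero at the start; "wrist_torque": the same for the moment, N m; "opening": finger opening in m; "grasp_force": force on a finger pad.
Only numpy, scipy, OpenCV 4.12 (cv2) and the standard library are available. Lean on these libraries where they do the work, as an engineer would, in place of code of your own. Each camera call takes 0.05 s, during which the arm holds its last target. There are 200 camera calls.

## Working session

There is one attempt and no reset: what is moved stays moved. The work goes in short steps, Python scripts to look and compute and a tool call to move; the robot and the scene stay as the last step left them, time stands still between calls to the robot, and variables do not carry over. Pictures are saved under pics/ and viewed, at most 10 in all, crops included, and the job is handed in when it is done.

Besides the shell and the picture viewer there is one more tool, called after "Request:" by a JSON object that holds its "op" and its "data". carry_out: Moves the arm, as the interface text tells. Its arguments: {"type":"object","properties":{"targets":{"type":"array","items":{"type":"array"}},"jaw":{"type":"number"},"newtons":{"type":"number"}},"required":["targets"]}

```bash
mkdir -p pics; cat > h.py <<'E'
from workcell import manip
import numpy as np, cv2
def snap(name,fn=None):
    c=manip.read_camera(name)
    if fn: cv2.imwrite('pics/'+fn,cv2.cvtColor(c['frame'],cv2.COLOR_RGB2BGR))
    return c
def ray(c,u,v,z):
    R=np.array(c['rotation']);p=np.array(c['xyz'])
    d=R@np.array([(u-c['cx'])/c['fx'],(v-c['cy'])/c['fy'],1]);return p+d*(z-p[2])/d[2]
def proj(c,P):
    q=np.array(c['rotation']).T@(np.array(P)-np.array(c['xyz']));return c['fx']*q[0]/q[2]+c['cx'],c['fy']*q[1]/q[2]+c['cy']
E
python3 - <<'E'
from h import *
import pickle
D={}
for n in('top','scene'):
    c=snap(n,n+'0.png');D[n]=c;print(n,c['fx'],c['cx'],c['cy'],c['xyz'],np.round(c['rotation'],3).tolist())
pickle.dump(D,open('d.pkl','wb'))
o=manip.get_obs();print({k:np.round(v,3).tolist() for k,v in o.items()})
E
```

```text
top 515.3445813767242 284.57565415798024 212.7699448772892 [ 0.27237349 -0.00308544  1.44050185] [[0.012, -0.979, 0.202], [-1.0, -0.012, 0.002], [0.0, -0.202, -0.979]]
scene 539.514751583522 275.8463794670307 209.9368462589229 [ 1.1901364  -0.8271465   0.74416836] [[0.774, 0.364, -0.519], [0.633, -0.416, 0.653], [0.022, -0.833, -0.552]]
{'time': 0.1, 'joint_positions': [-71.804, 30.774, -0.255, 88.166, 0.15, 61.152, -4.078], 'qd': [0.054, -0.133, 0.003, -0.125, 0.032, 0.132, -0.001], 'effort': [0.002, -58.456, 1.052, -25.978, 0.013, 0.005, -0.0], 'eef_pos': [0.243, 0.602, 0.303], 'tool_rot': [[-0.927, 0.374, -0.0], [0.374, 0.927, -0.002], [-0.0, -0.002, -1.0]], 'wrist_force': [0.196, -0.61, 1.363], 'wrist_torque': [0.036, -0.032, 0.03], 'grasp_force': 0.0, 'opening': 0.086}
```

View pics/top0.png

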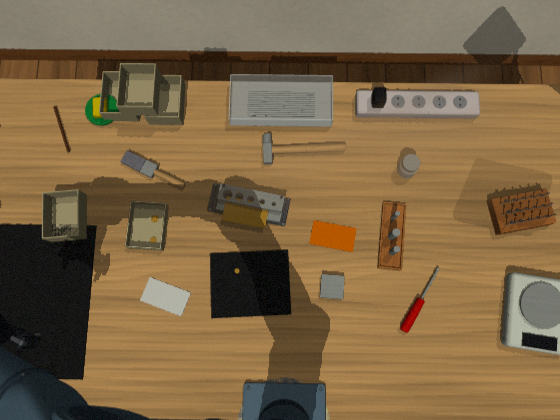

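View pics/scene0.png

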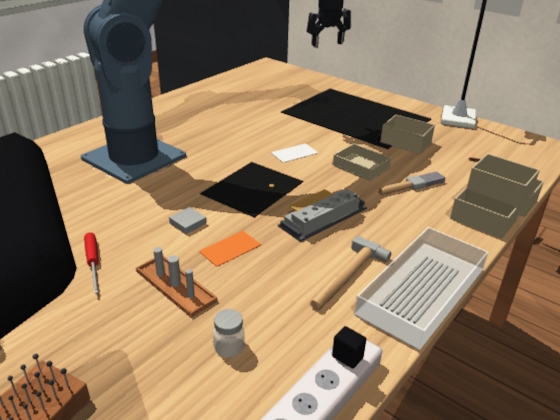

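Top view: cutter near px (250,204), brass sheet (245,217), sample on mat (237,271), tray with punches (391,235); tub at (148,226). I'll move the wrist camera closer to the mat and cutter.

```bash
python3 - <<'E'
from h import *
import pickle
D=pickle.load(open('d.pkl','rb'));c=D['top']
for n,u,v,z in [('cutter',250,204,.046),('sample',237,271,.005),('trayc',391,235,.012),('tray t1',406,202,.012),('tray t2',391,268,.012),('tub',148,226,.0)]:
    print(n,ray(c,u,v,z).round(3))
w=snap('wrist','w0.png');R=np.array(manip.get_obs()['tool_rot']);p=np.array(manip.get_obs()['eef_pos'])
print('cam in tool',(R.T@(np.array(w['xyz'])-p)).round(3),(R.T@np.array(w['rotation'])).round(3).tolist(),w['fx'])
E
```

```text
cutter [0.584 0.097 0.046]
sample [0.402 0.131 0.005]
trayc [ 0.507 -0.299  0.012]
tray t1 [ 0.603 -0.344  0.012]
tray t2 [ 0.415 -0.296  0.012]
tub [0.526 0.388 0.   ]
cam in tool [ 0.069  0.001 -0.069] [[-0.0, -0.962, -0.274], [1.0, -0.0, 0.001], [-0.001, -0.274, 0.962]] 313.9171746677921
```

Request:
{"op": "carry_out", "data": {"targets": [[[-36,-30,0],5],[[-72,-59,0],10],[[-108,-89,0],15],[[-144,-118,0],20],[[-180,-148,0],25],[[-217,-177,0],30],[[-253,-207,0],35],[[-289,-236,0],40],[[-325,-266,0],45],[[-361,-295,0],50],[[-397,-325,0],55],[[-397,-325,0],55],[[-397,-325,0],55]]}}

```text
time: 1.45
eef_pos: [0.49, 0.1518, 0.3037]
tool_rot: [[-0.223, 0.975, -0.0], [0.975, 0.223, -0.0], [-0.0, -0.0, -1.0]]
wrist_force: [-0.4, 0.9, -0.6]
opening: 0.0852
grasp_force: 0.0
```

```bash
python3 - <<'E'
from h import *
import pickle
c=snap('wrist','w1.png');pickle.dump(c,open('w1.pkl','wb'))
o=manip.get_obs();print(o['time'],np.round(o['eef_pos'],4),np.round(o['tool_rot'],3).tolist(),o['wrist_force'])
E
```

```text
1.5 [0.4895 0.1532 0.3037] [[-0.226, 0.974, -0.001], [0.974, 0.226, 0.0], [0.0, -0.001, -1.0]] [-0.36157294  0.44414685 -0.19883678]
```

View pics/w1.png

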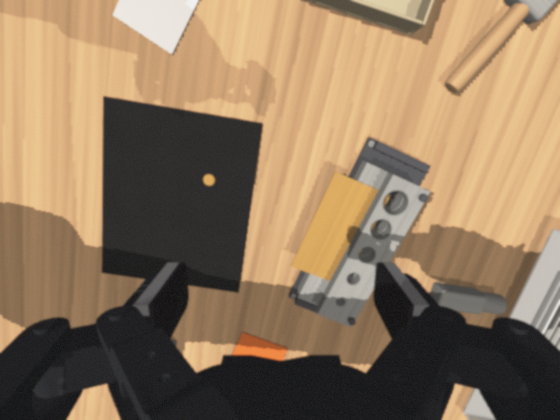

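Sample at (209,180) on the mat; the five holes run from (396,202) (26 mm) to (341,301) (10 mm); the sheet juts out left of the block at about (335,225). Now measuring.

```bash
python3 - <<'E'
from h import *
import pickle
c=pickle.load(open('w1.pkl','rb'));f=c['frame'];hsv=cv2.cvtColor(f,cv2.COLOR_RGB2HSV)
m=cv2.inRange(hsv,(12,110,90),(28,255,255))
roi=np.zeros_like(m);roi[120:260,110:245]=m[120:260,110:245]
n,l,s,ce=cv2.connectedComponentsWithStats(roi)
for i in range(1,n):
    if s[i,4]>20:
        P=ray(c,*ce[i],.005);H=np.linalg.norm(P-np.array(c['xyz']))
        e=[ray(c,s[i,0]-.5,ce[i][1],.005),ray(c,s[i,0]+s[i,2]-.5,ce[i][1],.005)]
        px=np.linalg.norm(ray(c,ce[i][0]+1,ce[i][1],.005)-P)*np.linalg.norm(ray(c,ce[i][0],ce[i][1]+1,.005)-P)
        print('disc',ce[i],P.round(4),s[i],'eqdiam',2*np.sqrt(s[i,4]*px/np.pi))
g=cv2.cvtColor(f,cv2.COLOR_RGB2BGR)[120:340,270:450]
cv2.imwrite('pics/c1.png',cv2.resize(g,None,fx=2.7,fy=2.7,interpolation=cv2.INTER_CUBIC))
for n_,u,v in[('26',396,202),('22',381,229),('18',367,254),('14',353,279),('10',341,301)]:print(n_,ray(c,u,v,.046).round(4))
E
```

```text
disc [208.58088235 179.40441176] [0.4062 0.1381 0.005 ] [202 173  14  13 136] eqdiam 0.015687968437676576
26 [0.614  0.1679 0.046 ]
22 [0.6078 0.135  0.046 ]
18 [0.6015 0.1031 0.046 ]
14 [0.595  0.0696 0.046 ]
10 [0.5894 0.0389 0.046 ]
```

View pics/c1.png

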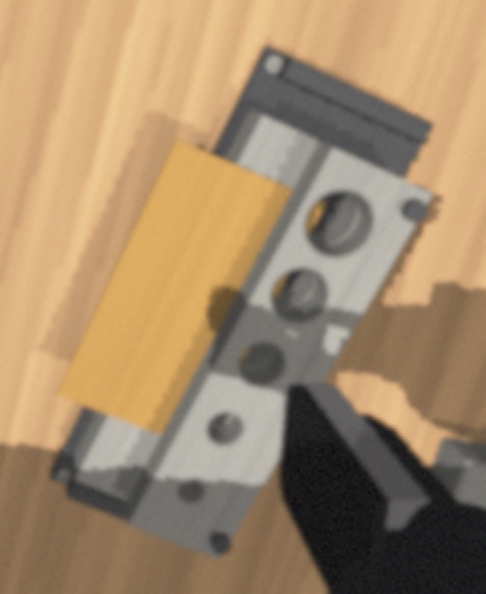

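Request:
{"op": "carry_out", "data": {"targets": [[[-6,-22,38],6],[[-12,-44,77],12],[[-18,-66,115],18],[[-25,-87,154],24],[[-25,-87,154],24],[[-25,-87,154],24]], "jaw": 0, "newtons": 30}}

```text
time: 2.1
eef_pos: [0.4101, 0.1099, 0.1497]
tool_rot: [[0.187, 0.982, -0.002], [0.982, -0.187, -0.0], [-0.0, -0.001, -1.0]]
wrist_force: [0.1, 0.9, 0.1]
opening: 0.0004
grasp_force: 0.0
```

```bash
python3 - <<'E'
from h import *
c=snap('wrist');f=c['frame'];hsv=cv2.cvtColor(f,cv2.COLOR_RGB2HSV)
m=cv2.inRange(hsv,(12,110,60),(28,255,255))
u,v=proj(c,(.4062,.1381,.005));print(u,v)
n,l,s,ce=cv2.connectedComponentsWithStats(m)
for i in range(1,n):
    if 30<s[i,4]<3000:
        cn,_=cv2.findContours((l==i).astype('uint8'),0,1)
        P=ray(c,*ce[i],.005);q=np.array([ray(c,*p[0],.005) for p in cn[0]])
        (x,y),r=cv2.minEnclosingCircle(q[:,:2].astype(np.float32))
        a=cv2.contourArea((q[:,:2]*1e4).astype(np.float32))/1e8
        print(ce[i].round(1),P.round(4),s[i],'D',2*r,2*np.sqrt(a/np.pi))
u,v=int(ce[np.argmin(abs(ce-[u,v]).sum(1))][0]),int(ce[np.argmin(abs(ce-[u,v]).sum(1))][1])
print(cv2.cvtColor(f,cv2.COLOR_RGB2GRAY)[v,u-20:u+21])
px=ray(c,u+1,v,.005)-ray(c,u,v,.005);print('mm/px',np.linalg.norm(px)*1000)
o=manip.get_obs();print(o['time'],np.round(o['eef_pos'],4),np.round(o['tool_rot'],3).tolist(),o['opening'])
E
```

```text
267.49730724544656 187.58214890905268
[267.9 188.1] [0.4064 0.1377 0.005 ] [258 178  21  21 351] D 0.014952079392969608 0.014146487323056048
[ 49  50  48  49  51  51  51  47  50  55  80 127 170 185 188 188 187 186
 185 184 185 186 187 185 186 186 183 183 181 172 149 106  66  58  57  53
  55  57  59  56  56]
mm/px 0.6939931942877048
2.15 [0.4115 0.1103 0.1505] [[0.187, 0.982, 0.001], [0.982, -0.187, 0.001], [0.001, 0.001, -1.0]] 0.00021426622689941049
```

```bash
python3 - <<'E'
from h import *
import pickle
c=pickle.load(open('w1.pkl','rb'))
A=ray(c,336,172,.030);B=ray(c,291.5,266,.030);print(A,B,'len',np.linalg.norm(A-B),'dir',(A-B)/np.linalg.norm(A-B))
ex=np.array([.982,-.187,0]);ey=np.array([.187,.982,0]);h=np.array([.6015,.1031,0])
M=(A+B)/2;print('mid',M,'rel row',(M-h)@ex,(M-h)@ey)
o=manip.get_obs();p=np.array(o['eef_pos']);R=np.array(o['tool_rot'])
t=M-ex*(.0145+.012);print('pre-contact shift in tool',R.T@(np.array([t[0],t[1],.091])-p))
E
```

```text
[0.545785   0.18292701 0.03      ] [0.52436757 0.06237419 0.03      ] len 0.12244054764944337 dir [0.17492106 0.98458246 0.        ]
mid [0.53507629 0.1226506  0.03      ] rel row -0.06888404948154349 0.006777455084217548
pre-contact shift in tool [0.03519953 0.09248941 0.05966103]
```

Request:
{"op": "carry_out", "data": {"targets": [[[12,31,20],0],[[24,62,40],0],[[35,92,60],0],[[35,92,60],0],[[35,96,60],0],[[35,100,60],0],[[35,102,60],0],[[35,104,60],0],[[35,106,60],0],[[35,108,60],0],[[35,110,60],0],[[35,112,60],0],[[35,114,60],0]]}}

```text
time: 3.45
eef_pos: [0.5293, 0.1213, 0.0898]
tool_rot: [[0.191, 0.982, -0.0], [0.982, -0.191, -0.0], [-0.0, -0.0, -1.0]]
wrist_force: [-1.7, 0.3, 2.0]
opening: 0.0002
grasp_force: 0.9
```

```bash
python3 - <<'E'
from h import *
c=snap('wrist','w2.png')
o=manip.get_obs();p=np.array(o['eef_pos']);ex=np.array([.982,-.187,0])
print('tcp rel row x',(p-[.6015,.1031,0])@ex,p,o['wrist_force'])
E
```

```text
tcp rel row x -0.07392723428218717 [0.52967601 0.12126085 0.08993473] [-1.18154123  0.13170222  1.21744829]
```

View pics/w2.png

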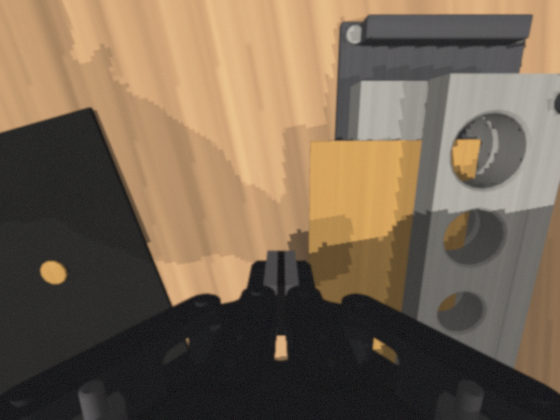

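The finger is at/near the sheet's front edge (column 309); holes 26/22/18 at (488,149), (474,237), (461,311).

```bash
python3 - <<'E'
from h import *
c=snap('wrist')
ex=np.array([.982,-.187,0]);ey=np.array([.187,.982,0])
for n,u,v,z in[('26',488,149,.046),('22',474,237,.046),('18',461,311,.046),('e1',309.5,150,.03),('e2',308,235,.03)]:
    P=ray(c,u,v,z);print(n,P.round(4),(P-[.6015,.1031,0])@ex,(P-[.6015,.1031,0])@ey)
E
```

```text
26 [0.6138 0.1675 0.046 ] 4.654882920519782e-05 0.06550296701111741
22 [0.6081 0.1347 0.046 ] 0.0005405035465252179 0.032269470415284614
18 [0.602  0.1028 0.046 ] 0.0005169531435310609 -0.0001736728073673983
e1 [0.5527 0.1776 0.03  ] -0.06185319862370032 0.06406280935582244
e2 [0.546  0.1416 0.03  ] -0.061730434052895286 0.02747114504695832
```

Request:
{"op": "carry_out", "data": {"targets": [[[0,2,0],0],[[0,4,0],0],[[0,5,0],0],[[0,5,0],0]]}}

```text
time: 3.95
eef_pos: [0.5344, 0.1204, 0.0899]
tool_rot: [[0.191, 0.982, 0.0], [0.982, -0.191, -0.0], [0.0, 0.0, -1.0]]
wrist_force: [-0.7, 1.1, 2.1]
opening: -0.0001
grasp_force: 0.9
```

Request:
{"op": "carry_out", "data": {"targets": [[[0,2,0],0],[[0,4,0],0],[[0,5,0],0],[[0,5.5,0],0],[[0,6,0],0],[[0,6,0],0]]}}

```text
time: 4.55
eef_pos: [0.5397, 0.1194, 0.0899]
tool_rot: [[0.191, 0.982, -0.001], [0.982, -0.191, 0.0], [-0.0, -0.001, -1.0]]
wrist_force: [-4.3, 0.6, 4.7]
opening: 0.0002
grasp_force: 2.7
```

Request:
{"op": "carry_out", "data": {"targets": [[[0,0.5,0],0],[[0,1,0],0],[[0,1,0],0]]}}

```text
time: 4.85
eef_pos: [0.54, 0.1194, 0.0898]
tool_rot: [[0.19, 0.982, -0.002], [0.982, -0.19, 0.0], [-0.0, -0.002, -1.0]]
wrist_force: [-6.7, 1.9, 7.5]
opening: -0.0003
grasp_force: 4.2
```

```bash
python3 - <<'E'
from h import *
c=snap('wrist');f=c['frame'];hsv=cv2.cvtColor(f,cv2.COLOR_RGB2HSV)
m=cv2.inRange(hsv,(12,130,60),(26,255,255))
ex=np.array([.982,-.187,0]);ey=np.array([.187,.982,0]);h=np.array([.6018,.103,0])
n,l,s,ce=cv2.connectedComponentsWithStats(m)
for i in range(1,n):
    if s[i,4]>1000: print(s[i],ce[i])
# left edge of sheet around expected column
for v in (160,185,210,235):
    u0,_=0,0
    row=f[v].astype(int); g=row[:,2]
    print(v,np.round(row[285:330:3].tolist()).astype(int).tolist()[::1][:15])
for e in(-.051,-.053,-.055):
    print(e,[np.round(proj(c,h+ex*e+ey*y+[0,0,.03]),1) for y in(.06,.03)])
o=manip.get_obs();print((np.array(o['eef_pos'])-h)@ex,o['wrist_force'])
E
```

```text
[  308   141    86   162 11533] [347.93115408 215.21798318]
[ 422  140   49   40 1517] [444.19578115 157.34541859]
160 [[203, 160, 117], [197, 156, 115], [191, 151, 111], [188, 148, 109], [184, 145, 107], [180, 143, 105], [176, 140, 103], [173, 138, 101], [168, 132, 93], [201, 155, 88], [204, 157, 90], [202, 156, 87], [205, 159, 90], [206, 160, 91], [206, 158, 90]]
185 [[184, 145, 106], [191, 152, 110], [194, 153, 111], [193, 152, 112], [187, 148, 108], [184, 145, 105], [179, 141, 103], [176, 139, 102], [176, 138, 93], [203, 156, 88], [203, 155, 88], [204, 156, 88], [204, 158, 89], [205, 158, 90], [206, 159, 89]]
210 [[172, 135, 100], [173, 137, 101], [186, 147, 107], [192, 151, 109], [192, 152, 111], [190, 150, 109], [183, 144, 104], [180, 144, 106], [183, 142, 92], [203, 155, 88], [203, 155, 87], [205, 157, 91], [206, 157, 90], [204, 158, 89], [204, 157, 88]]
235 [[170, 135, 99], [170, 134, 99], [131, 104, 78], [99, 79, 59], [104, 82, 61], [106, 85, 64], [104, 83, 62], [100, 81, 58], [154, 119, 73], [174, 133, 76], [174, 134, 77], [174, 135, 77], [173, 132, 75], [174, 133, 76], [175, 135, 77]]
-0.051 [array([311.3, 160.5]), array([309.7, 229.9])]
-0.053 [array([306.4, 160.5]), array([305.1, 229.9])]
-0.055 [array([301.5, 160.5]), array([300.5, 229.9])]
-0.06369154472358349 [-6.39017753  0.96420265  6.47953723]
```

Request:
{"op": "carry_out", "data": {"targets": [[[0,-6,0],0],[[0,-12,0],0],[[0,-12,-45],0],[[0,-12,-90],0]]}}

```text
time: 5.3
eef_pos: [0.5282, 0.121, 0.1798]
tool_rot: [[0.191, 0.982, -0.002], [0.982, -0.191, -0.001], [-0.002, -0.002, -1.0]]
wrist_force: [1.0, 0.2, 0.5]
opening: 0.0003
grasp_force: 0.0
```

```bash
python3 - <<'E'
from h import *
c=snap('wrist')
hsv=cv2.cvtColor(c['frame'],cv2.COLOR_RGB2HSV)
m=cv2.inRange(hsv,(12,130,60),(26,255,255))
ex=np.array([.982,-.187,0]);ey=np.array([.187,.982,0]);h=np.array([.6018,.103,0])
n,l,s,ce=cv2.connectedComponentsWithStats(m)
for i in range(1,n):
    if s[i,4]>300: print(s[i],ce[i])
for e in(-.051,-.053):
    print(e,[np.round(proj(c,h+ex*e+ey*y+[0,0,.03]),1) for y in(.06,.03)])
o=manip.get_obs();print(o['eef_pos'],o['wrist_force'],o['joint_positions'])
E
```

```text
[ 313  133   53  160 7132] [337.49705552 210.33679192]
[384 132  29  24 543] [396.82504604 142.09576427]
[382 174  22  26 420] [392.88809524 186.74285714]
-0.051 [array([316.5, 143.8]), array([315.4, 187. ])]
-0.053 [array([313.6, 143.9]), array([312.6, 187. ])]
[0.53244407 0.12146329 0.18716217] [ 3.66356035 -0.37062527  4.61080229] [-34.43233387  31.19980366  22.0109634  110.40379593 -17.19432014
  41.05660468 -13.38416346]
```

Request:
{"op": "carry_out", "data": {"targets": [[[-41,6,-10],8],[[-82,11,-20],16],[[-123,17,-30],24],[[-164,22,-40],32],[[-205,28,-50],40],[[-246,33,-60],48],[[-287,39,-70],56],[[-328,44,-80],64],[[-370,50,-90],72],[[-419,54,-100],79],[[-419,54,-100],79],[[-419,54,-100],79]], "jaw": 100}}

```text
time: 6.55
eef_pos: [0.5018, -0.3015, 0.2799]
tool_rot: [[1.0, -0.002, 0.0], [-0.002, -1.0, -0.001], [0.0, 0.001, -1.0]]
wrist_force: [0.6, 1.5, -0.5]
opening: 0.0855
grasp_force: 0.0
```

```bash
python3 - <<'E'
from h import *
import pickle
c=snap('wrist','w3.png');pickle.dump(c,open('w3.pkl','wb'))
o=manip.get_obs();print(o['time'],np.round(o['eef_pos'],4),np.round(o['tool_rot'],3).tolist(),o['wrist_force'])
E
```

```text
6.6 [ 0.5024 -0.2997  0.2794] [[1.0, 0.001, -0.0], [0.001, -1.0, 0.0], [-0.0, -0.0, -1.0]] [0.43675159 0.78535303 1.3937644 ]
```

View pics/w3.png

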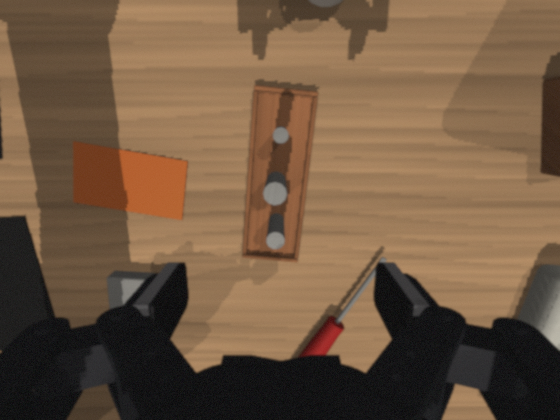

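Tray with punch tops at (281,135), (275,193), (276,240); the top-most seems the thinnest. Measuring diameters.

```bash
python3 - <<'E'
from h import *
import pickle
c=pickle.load(open('w3.pkl','rb'));f=c['frame'];hsv=cv2.cvtColor(f,cv2.COLOR_RGB2HSV)
m=cv2.inRange(hsv,(0,0,115),(179,60,255))
r=np.zeros_like(m);r[100:255,255:305]=m[100:255,255:305]
n,l,s,ce=cv2.connectedComponentsWithStats(r)
o=manip.get_obs();p=np.array(o['eef_pos']);R=np.array(o['tool_rot'])
for i in range(1,n):
    if s[i,4]>60:
        cn,_=cv2.findContours((l==i).astype('uint8'),0,1);(x,y),rad=cv2.minEnclosingCircle(cn[0])
        P=ray(c,x,y,.07);px=np.linalg.norm(ray(c,x+1,y,.07)-P)
        print(s[i],(x,y),P.round(4),'D',(2*rad+1)*px,2*np.sqrt(s[i,4]/np.pi)*px,'shift',(R.T@(P-p)*1000).round(1))
E
cat pics/w3.png >/dev/null; python3 -c "
import cv2;g=cv2.imread('pics/w3.png')[110:260,240:320];cv2.imwrite('pics/c3.png',cv2.resize(g,None,fx=4,fy=4,interpolation=cv2.INTER_CUBIC))"
```

```text
[273 128  16  15 188] (280.5, 134.5) [ 0.5616 -0.3005  0.07  ] D 0.0145342458815878 0.013375737629803826 shift [ 59.2   1.  209.4]
[263 183  24  22 406] (274.6049499511719, 193.08642578125) [ 0.5098 -0.2951  0.07  ] D 0.022306969211452334 0.020681243886768296 shift [  7.4  -4.5 209.4]
[266 232  19  17 239] (274.9444580078125, 240.5) [ 0.4637 -0.2951  0.07  ] D 0.018176177869922393 0.01656686280910993 shift [-38.6  -4.6 209.4]
```

View pics/c3.png

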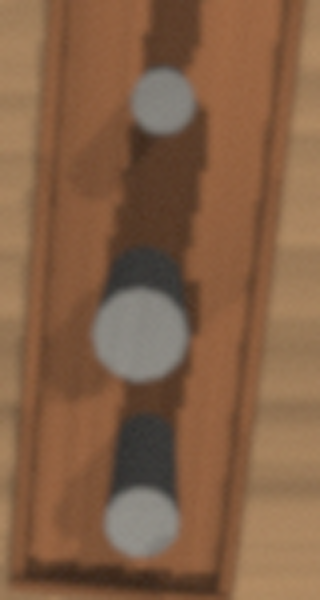

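Request:
{"op": "carry_out", "data": {"targets": [[[30,0.5,0],0],[[59,1,20],0],[[59,1,65],0],[[59,1,110],0],[[59,1,150],0],[[59,1,175],0],[[59,1,175],0]]}}

```text
time: 7.3
eef_pos: [0.5599, -0.2974, 0.1007]
tool_rot: [[1.0, 0.003, -0.006], [0.003, -1.0, 0.005], [-0.006, -0.005, -1.0]]
wrist_force: [-0.3, 1.1, 0.3]
opening: 0.0852
grasp_force: 0.0
```

Request:
{"op": "carry_out", "data": {"targets": [[[0,0,0],0],[[0,0,0],0],[[0,0,0],0],[[0,0,0],0],[[0,0,0],0],[[0,0,0],0]], "jaw": 0, "newtons": 40}}

```text
time: 7.9
eef_pos: [0.5618, -0.3013, 0.1057]
tool_rot: [[1.0, 0.0, 0.001], [0.0, -1.0, -0.0], [0.001, 0.0, -1.0]]
wrist_force: [0.1, 1.2, 5.9]
opening: 0.013
grasp_force: 38.9
```

Request:
{"op": "carry_out", "data": {"targets": [[[0,0,-15],0],[[0,0,-50],0],[[2,-20,-90],1.5],[[4,-65,-100],3],[[6,-110,-100],4.5],[[8,-155,-100],6],[[10,-200,-100],7.5],[[11,-245,-100],9],[[12,-290,-100],10.8],[[13,-335,-95],10.8],[[14,-376,-80],10.8],[[14,-376,-70],10.8],[[14,-376,-70],10.8],[[14,-376,-70],10.8]]}}

```text
time: 9.3
eef_pos: [0.5754, 0.0731, 0.1756]
tool_rot: [[0.982, -0.189, 0.0], [-0.189, -0.982, -0.001], [0.001, 0.001, -1.0]]
wrist_force: [-0.1, -1.2, -0.4]
opening: 0.013
grasp_force: 39.2
```

```bash
python3 - <<'E'
from h import *
import pickle
c=snap('wrist','w4.png');pickle.dump(c,open('w4.pkl','wb'))
o=manip.get_obs();print(o['time'],np.round(o['eef_pos'],4),np.round(o['tool_rot'],3).tolist(),o['wrist_force'],o['opening'],o['joint_positions'])
E
```

```text
9.35 [0.5756 0.0727 0.1759] [[0.982, -0.19, 0.001], [-0.19, -0.982, -0.001], [0.001, 0.001, -1.0]] [ 0.81736832 -0.67803221 -1.22336224] 0.012937923120054547 [-43.31331849  41.88201866  44.9608875  106.14949138 -38.91157322
  48.56264937 -79.55023174]
```

View pics/w4.png

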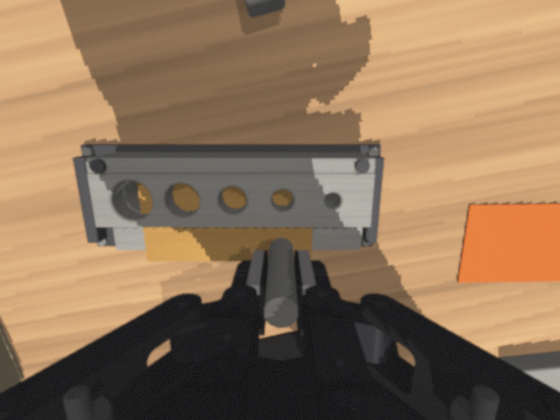

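Hole 14 at (283,199), punch foot at about (281,243), sheet visible through the holes. Measuring both precisely.

```bash
cat > meas.py <<'E'
from h import *
from scipy.optimize import least_squares
E
python3 - <<'E'
from h import *
import pickle
c=pickle.load(open('w4.pkl','rb'));f=c['frame'];hsv=cv2.cvtColor(f,cv2.COLOR_RGB2HSV)
S=hsv[...,1]
print('holes sat rows 185-213 @col283',S[185:216,283].tolist());print('V',hsv[185:216,283,2].tolist())
print('cols 266-300 @199 S',S[199,266:300].tolist());print('V',hsv[199,266:300,2].tolist())
print('col281 rows 228-260 S',S[228:262,281].tolist(),'V',hsv[228:262,281,2].tolist())
for r in (245,252):print(r,'S',S[r,262:302].tolist(),'V',hsv[r,262:302,2].tolist())
E
```

```text
holes sat rows 185-213 @col283 [12, 14, 15, 28, 66, 112, 126, 138, 134, 130, 139, 140, 137, 139, 141, 141, 139, 139, 136, 128, 97, 47, 19, 13, 10, 16, 14, 13, 12, 12, 14]
V [107, 108, 105, 100, 93, 93, 97, 96, 97, 100, 103, 113, 119, 123, 123, 125, 127, 127, 126, 120, 105, 86, 79, 77, 76, 81, 93, 101, 105, 108, 107]
cols 266-300 @199 S [14, 14, 12, 17, 16, 29, 80, 119, 133, 142, 145, 138, 137, 144, 139, 140, 138, 141, 138, 138, 140, 135, 133, 130, 133, 109, 70, 29, 14, 13, 14, 14, 14, 14]
V [109, 108, 105, 103, 96, 87, 93, 114, 123, 126, 125, 126, 128, 126, 125, 126, 126, 123, 124, 124, 120, 115, 107, 100, 96, 91, 80, 78, 88, 99, 106, 107, 108, 107]
col281 rows 228-260 S [128, 139, 139, 142, 140, 139, 138, 135, 132, 102, 56, 26, 17, 13, 16, 13, 10, 16, 10, 10, 23, 7, 13, 10, 13, 10, 16, 13, 13, 16, 16, 17, 10, 17] V [120, 127, 125, 122, 122, 121, 122, 125, 118, 107, 91, 80, 77, 77, 78, 76, 78, 78, 77, 77, 79, 77, 76, 77, 79, 75, 79, 78, 77, 78, 79, 77, 76, 77]
245 S [133, 134, 134, 133, 135, 137, 134, 106, 68, 30, 15, 15, 11, 17, 14, 17, 14, 10, 10, 16, 17, 13, 17, 10, 13, 10, 10, 13, 23, 50, 93, 122, 138, 138, 137, 137, 143, 138, 139, 141] V [98, 99, 97, 98, 98, 97, 95, 89, 79, 67, 67, 70, 72, 73, 72, 74, 74, 74, 77, 78, 77, 77, 77, 78, 79, 79, 78, 77, 77, 86, 101, 117, 124, 126, 125, 127, 125, 126, 127, 125]
252 S [9, 11, 5, 15, 47, 87, 80, 52, 26, 15, 18, 15, 14, 14, 14, 14, 13, 10, 13, 13, 17, 13, 13, 7, 13, 13, 11, 15, 11, 19, 55, 89, 102, 77, 44, 11, 11, 10, 9, 9] V [82, 72, 51, 35, 38, 53, 70, 69, 68, 68, 70, 69, 71, 75, 75, 75, 77, 75, 76, 79, 77, 79, 79, 76, 78, 77, 69, 69, 67, 68, 79, 83, 70, 50, 35, 46, 67, 79, 83, 85]
```

```bash
python3 - <<'E'
from h import *
import pickle
c=pickle.load(open('w4.pkl','rb'))
R=np.array([[.982,-.189,0],[-.189,-.982,0],[0,0,-1]]);p=np.array([.5756,.0727,.1759])
t=lambda P:(R.T@(P-p)*1000).round(2)
print('hole',t(ray(c,282.2,199.7,.046)),'w/h',np.linalg.norm(ray(c,269.9,199.7,.046)-ray(c,294.4,199.7,.046)),np.linalg.norm(ray(c,282.2,188.5,.046)-ray(c,282.2,211,.046)))
print('foot rim',t(ray(c,280.75,237.8,.0755)),'w',np.linalg.norm(ray(c,270,245,.0755)-ray(c,291.5,245,.0755)))
print('top left/right of block etc: sheet front edge px',ray(c,230,262,.03).round(4),t(ray(c,230,262,.03)),c['cx'],c['cy'])
# sheet front edge rows
S=cv2.cvtColor(c['frame'],cv2.COLOR_RGB2HSV)
for u in(170,200):print(S[255:268,u,:].tolist())
E
```

```text
hole [ 20.83  -0.35 129.9 ] w/h 0.015975662497124246 0.015092788804662815
foot rim [  5.48  -1.31 100.4 ] w 0.012446201118171941
top left/right of block etc: sheet front edge px [0.5527 0.117  0.03  ] [-30.87 -39.16 145.9 ] 280.636879966096 211.57475940473233
[[18, 144, 213], [18, 147, 211], [18, 142, 213], [18, 142, 213], [18, 143, 212], [17, 135, 213], [16, 120, 214], [15, 114, 212], [15, 110, 207], [15, 107, 207], [15, 108, 208], [15, 108, 208], [15, 107, 209]]
[[18, 142, 217], [18, 141, 217], [18, 143, 217], [18, 141, 217], [18, 143, 216], [17, 136, 215], [16, 122, 211], [15, 111, 203], [15, 107, 195], [15, 109, 183], [15, 108, 180], [15, 107, 181], [15, 104, 186]]
```

Request:
{"op": "carry_out", "data": {"targets": [[[8,0.4,0],0],[[16,0.8,5],0],[[22.3,1,12],0],[[22.3,1,18],0],[[22.3,1,21],0],[[22.3,1,21],0],[[22.3,1,21],0]]}}

```text
time: 10.05
eef_pos: [0.5968, 0.0697, 0.1538]
tool_rot: [[0.982, -0.187, -0.0], [-0.187, -0.982, -0.0], [-0.0, 0.0, -1.0]]
wrist_force: [0.1, -0.5, -0.8]
opening: 0.0128
grasp_force: 39.2
```

Request:
{"op": "carry_out", "data": {"targets": [[[0,0,1],0],[[0,0,2],0],[[0,0,3],0],[[0,0,4],0],[[0,0,4.5],0],[[0,0,5],0],[[0,0,5.5],0],[[0,0,5.5],0]]}}

```text
time: 10.85
eef_pos: [0.597, 0.0696, 0.1483]
tool_rot: [[0.982, -0.187, -0.0], [-0.187, -0.982, -0.0], [-0.0, 0.0, -1.0]]
wrist_force: [0.1, -0.9, -1.2]
opening: 0.0131
grasp_force: 39.2
```

Request:
{"op": "carry_out", "data": {"targets": [[[0,0,0.5],0],[[0,0,1],0],[[0,0,1.5],0],[[0,0,2],0],[[0,0,2.5],0],[[0,0,2.5],0]]}}

```text
time: 11.45
eef_pos: [0.5973, 0.0696, 0.1464]
tool_rot: [[0.982, -0.187, 0.0], [-0.187, -0.982, 0.0], [0.0, -0.0, -1.0]]
wrist_force: [-1.4, 0.3, 4.5]
opening: 0.0132
grasp_force: 39.6
```

```bash
python3 - <<'E'
from h import *
c=snap('wrist');f=c['frame']
p=np.array(manip.get_obs()['eef_pos']);u,v=map(int,proj(c,(p[0],p[1],.046)));print(u,v)
T=[]
for _ in range(8):
    manip.read_camera('wrist');o=manip.get_obs();T.append(np.r_[o['wrist_force'],o['wrist_torque']])
print(np.mean(T,0).round(3))
g=cv2.cvtColor(f,cv2.COLOR_RGB2BGR)[v-45:v+30,u-50:u+50]
cv2.imwrite('pics/c5.png',cv2.resize(g,None,fx=7,fy=7,interpolation=cv2.INTER_CUBIC))
E
```

```text
282 246
[-1.77   0.082  5.285  0.057  0.403  0.018]
```

View pics/c5.png

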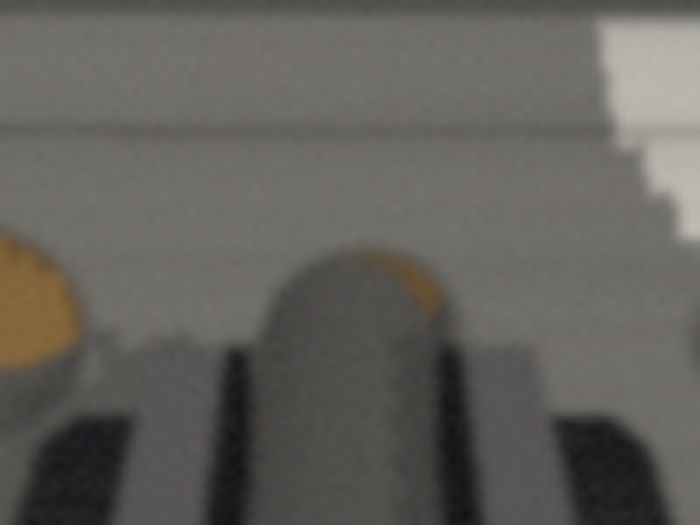

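A brass crescent shows at the upper right of the foot, so the hole lies toward tool +y (and slightly +x); shifting that way.

Request:
{"op": "carry_out", "data": {"targets": [[[0,0.3,0],0],[[0.1,0.6,0],0],[[0.2,0.9,0],0],[[0.3,1.1,0],0],[[0.3,1.3,0],0],[[0.3,1.3,0],0]]}}

```text
time: 12.5
eef_pos: [0.5973, 0.0692, 0.1464]
tool_rot: [[0.982, -0.187, 0.0], [-0.187, -0.982, 0.002], [-0.0, -0.002, -1.0]]
wrist_force: [-1.1, 3.2, 5.2]
opening: 0.0128
grasp_force: 39.7
```

Request:
{"op": "carry_out", "data": {"targets": [[[0,-0.1,-1.5],0],[[0,-0.1,-1.5],0],[[0,-0.1,-0.8],0],[[0,-0.1,0],0],[[0,-0.1,0.5],0],[[0,-0.1,0.5],0]]}}

```text
time: 13.1
eef_pos: [0.5969, 0.0683, 0.1451]
tool_rot: [[0.982, -0.187, -0.0], [-0.187, -0.982, -0.0], [-0.0, 0.0, -1.0]]
wrist_force: [-0.8, -0.5, -0.4]
opening: 0.013
grasp_force: 39.1
```

```bash
python3 - <<'E'
from h import *
c=snap('wrist');f=c['frame']
o=manip.get_obs();p=np.array(o['eef_pos']);u,v=map(int,proj(c,(p[0],p[1],.046)));print(u,v,p,o['wrist_force'],o['wrist_torque'])
hsv=cv2.cvtColor(f,cv2.COLOR_RGB2HSV)
m=(hsv[v-20:v+12,u-18:u+19,1]>65)
for r in m: print(''.join('#' if x else '.' for x in r))
E
```

```text
282 247 [0.5969416  0.06826019 0.14519107] [-0.69426818 -0.24322341 -1.74527139] [-0.0228717   0.15728861 -0.00843107]
.....................................
.....................................
.....................................
.....................................
.....................................
.....................................
.....................................
.....................................
.....................................
.....................................
.....................................
.....................................
.....................................
.....................................
.....................................
.....................................
.....................................
.....................................
.....................................
.....................................
.....................................
.....................................
.....................................
.....................................
.....................................
.....................................
.....................................
.....................................
.....................................
.....................................
.....................................
.....................................
```

The foot has entered (z below contact height, no force). Feeding down gently.

Request:
{"op": "carry_out", "data": {"targets": [[[0,0,1],0],[[0,0,2],0],[[0,0,3],0],[[0,0,4],0],[[0,0,5],0],[[0,0,6],0],[[0,0,6],0]]}}

```text
time: 13.85
eef_pos: [0.5969, 0.0683, 0.1392]
tool_rot: [[0.982, -0.187, -0.0], [-0.187, -0.982, -0.0], [-0.0, 0.0, -1.0]]
wrist_force: [-1.0, -1.4, -0.9]
opening: 0.0132
grasp_force: 39.1
```

Request:
{"op": "carry_out", "data": {"targets": [[[0,0,1],0],[[0,0,2],0],[[0,0,3],0],[[0,0,4],0],[[0,0,5],0],[[0,0,6],0],[[0,0,7],0],[[0,0,8],0],[[0,0,8.5],0],[[0,0,9],0],[[0,0,9],0]]}}

```text
time: 14.95
eef_pos: [0.597, 0.0683, 0.1303]
tool_rot: [[0.982, -0.187, -0.0], [-0.187, -0.982, -0.0], [-0.0, 0.0, -1.0]]
wrist_force: [-2.8, -1.5, -0.5]
opening: 0.0127
grasp_force: 39.2
```

Request:
{"op": "carry_out", "data": {"targets": [[[0,0,0.5],0],[[0,0,1],0],[[0,0,1.5],0],[[0,0,1.5],0]]}}

```text
time: 15.35
eef_pos: [0.597, 0.0683, 0.1288]
tool_rot: [[0.982, -0.187, -0.0], [-0.187, -0.982, -0.0], [-0.0, 0.0, -1.0]]
wrist_force: [-2.2, -1.9, 0.2]
opening: 0.0131
grasp_force: 39.3
```

Request:
{"op": "carry_out", "data": {"targets": [[[0,0,0.3],0],[[0,0,0.6],0],[[0,0,0.8],0],[[0,0,0.8],0]]}}

```text
time: 15.75
eef_pos: [0.5971, 0.0682, 0.1287]
tool_rot: [[0.982, -0.187, -0.0], [-0.187, -0.982, 0.0], [-0.0, -0.0, -1.0]]
wrist_force: [-6.3, -2.1, 8.1]
opening: 0.0126
grasp_force: 40.0
```

Request:
{"op": "carry_out", "data": {"targets": [[[-0.3,0,-0.6],0],[[-0.3,0,-0.6],0]]}}

```text
time: 15.95
eef_pos: [0.597, 0.0684, 0.1288]
tool_rot: [[0.982, -0.187, 0.0], [-0.187, -0.982, -0.0], [0.0, 0.0, -1.0]]
wrist_force: [-3.6, -1.8, 1.6]
opening: 0.0128
grasp_force: 39.3
```

Request:
{"op": "carry_out", "data": {"targets": [[[0,0,0],0],[[0,0,0],0],[[0,0,0],0],[[0,0,0],0],[[0,0,0],0]], "jaw": 60}}

```text
time: 16.45
eef_pos: [0.5971, 0.0686, 0.1288]
tool_rot: [[0.982, -0.187, 0.001], [-0.187, -0.982, 0.0], [0.0, -0.0, -1.0]]
wrist_force: [0.7, 0.7, 0.3]
opening: 0.0512
grasp_force: 0.0
```

Request:
{"op": "carry_out", "data": {"targets": [[[0,0,-15],0],[[0,0,-40],0],[[0,0,-80],0],[[-20,0,-120],0],[[-40,0,-120],0],[[-40,0,-120],0],[[-40,0,-120],0]]}}

```text
time: 17.15
eef_pos: [0.5577, 0.0763, 0.2493]
tool_rot: [[0.982, -0.187, 0.001], [-0.187, -0.982, 0.001], [0.001, -0.001, -1.0]]
wrist_force: [0.8, -0.7, -0.6]
opening: 0.0509
grasp_force: 0.0
```

```bash
python3 - <<'E'
from h import *
c=snap('wrist','w6.png')
o=manip.get_obs();print(o['time'],o['eef_pos'],o['wrist_force'])
h=np.array([.5975,.0688,0]);print('top expected',proj(c,h+[0,0,.093]),'mouth',proj(c,h+[0,0,.046]))
E
```

```text
17.2 [0.55795005 0.07606888 0.24887996] [-0.21333639  0.45294029 -0.16793417]
top expected (np.float64(282.3323822090931), np.float64(164.55781382912284)) mouth (np.float64(282.14168643432964), np.float64(157.49813964364984))
```

View pics/w6.png

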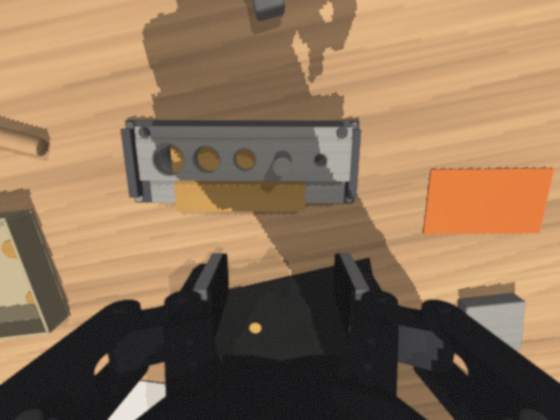

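The punch stands at (282,163) in the 14 mm hole, the sheet is still home, and the sample is untouched at (255,328).

```bash
python3 -c "
from workcell import manip;print(manip.close_job())"
```

```text
the job is handed in; nothing more can be done
None
```

The brass sheet is home against its stop, and the 14 mm punch, matching the sample disc, stands upright in the 14 mm hole resting on the sheet with the gripper clear; the job is handed in, though the hand-in gave no verdict.

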